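# Take the battery pack out of a bench meter with a latched door

### The arm

A 6-joint arm with a two-finger parallel gripper is mounted at the origin on the work surface. World frame = base frame: x ahead of the robot, y to its left, z up, the work surface at z = 0. Lengths are in m, angles in degrees, forces in N, time in s.
With the tool pointing down it reaches from about 0.35 to 0.875 m from the base axis. Payload 4.2 kg.
Tool frame: the origin (TCP) lies between the finger pads; the fingertips stand 17 mm ahead of it and the grasp point (between the pads) lies 2 mm behind it; z points along the fingers, y is the line along which they close (so a half turn about z gives the same grasp; the last joint's range is limited). The gripper opens to 87 mm and grips with 3 to 60 N. Pads are 19 mm wide; open, the fingers measure 117 mm over their backs; the gripper's body (75 mm by 190 mm) begins 51 mm behind the grasp point.
Start: joints at [-57.949, 22.042, 0.453, 0, -68.411, -14.817], TCP at [0.185, -0.597, 0.208] pointing down, gripper open.
Joint ranges: [-179.83, 179.83], [-69.29, 118.12], [-61.27, 80.66], [-181.25, 117.63], [-171.15, -9.14], [-177.46, 177.46]. Speed limits (degrees/s): [159.86, 159.86, 180, 180, 180, 180].

### API

Orientations are given as a 3x3 rotation matrix whose columns are the frame's x, y, z axes.
In Python, from station import sense, capture, r, masks_of gives the robot as it stands.
- The arm moves only by the tool apply_moves, never from a script. Its argument "steps" is a list that holds one entry, the list of rows, each a list of 7 numbers: the opening, from 0 (shut) to 1 (fully open), then the shift along the tool's x, y, z in mm, then the turn, a rotation vector about the tool's x, y, z in rad. A call has 1 to 12 rows; each row shifts and turns the commanded pose from where the row before left it, along the tool's axes as they then stand; what a row does not reach is not made up. A row lasts 1/8 s, in which the tool goes at most 62.5 mm and 10.7 degrees, less where a joint would pass 70% of its speed; a pose out of reach is approached as far as the arm can. A call with a gripper value outside its range is refused whole. The fingers move at their own pace and stop on an object; the grip force is fixed at half the most. Time passes only in rows, so rows that do not move let the fingers close. It gives the time, the measured TCP pose, the force and the opening at its end, in the units of the state.
- sense(): the state, without advancing time (a new reading comes with each control period).
- capture(name): name is "scene" or "side" or "wrist"; returns a dict with "color" (384x512x3 uint8, red, green, blue), "vfov" (degrees; the focal length in pixels is half the picture's height over the tangent of half this angle, whatever the lens; pixels are square), "cx", "cy" (the principal point, pixels), "T" (4x4, takes a point from camera to world coordinates). Camera axes: x right, y down, z forward; pixel columns grow to the right and rows downward; lengths in m; the calibration is good to about 2 mm. A picture is of the moment at which its call begins. There is no depth.
- r.finish_job(): hands the job in, once; it reports no verdict.
Trained networks look in a picture, given as the dict that the camera call returned (one of the last four; its "shot" number tells which), for a name from the list of things; names that differ only in an ending like _2 or _b are one class to them, and where a whole thing is asked for, a point or a joint stands for the part that bears it (a point fixed in the world has none). Each returns a list of dicts, best first, with "confidence" (0 to 1); they miss things now and then, are a little off and sometimes report something else, mostly with a low value. They report only what shows in the picture. A call takes as long as a camera call. They do not tell look-alikes from the thing itself.
- masks_of(picture, thing): "pixels" (384x512 bool, what is visible of it) and "box" ([left, top, width, height] in pixels, round what is visible of it).
The state is a dict: "time_s": time; "joints": joint angles; "joint_velocities": joint speeds; "effort": joint torques, N m; "tcp_pos": TCP position; "ee_rot": TCP orientation; "wrist_force": force on the tool from outside, world axes, zero at the start; "moment": the same for the moment, N m; "gripper_width": opening from 0.0 (shut) to 1.0 (fully open).
Only numpy, scipy, OpenCV 4.12 (cv2) and the standard library are available. Lean on these libraries where they do the work, as an engineer would, in place of code of your own. Each camera call takes 0.05 s, during which the arm holds its last target. There are 200 camera calls.

### The job

The meter lying face down on the bench has a sliding battery door that is latched: with the slim pin tool from the stand, hold down the release button recessed in the door while you push the door fully open. Stand the pin tool back upright in its free hole in the stand, and take the battery pack out and lay it gently in the tray, flat and rib up, and let go. Leave the other tool, the bottle, the solder spool and the breadboard where they are, and leave the door open.

Things in the scene. Friction and masses are not known exactly. Their poses are not given: they have to be found in the camera images.
- meter: Portable meter lying face down, fixed: light plastic case 136 (x) x 240 (y) x 66 mm high, two side rails along y up to 78.5 mm high, a carrying handle sticking out 20 mm on its +x side at 30 mm height. Origin: centre of its underside; x and y along its sides, z up. Battery bay in the -y half, a groove with five latch bars in the +y half; the door slides to +y.
- bay (a point): Centre of the bay's floor in the meter (at meter x = 0, y = -61, z = 10 mm), axes as the meter's. The bay is 104 mm (x) by 90 mm (y) inside, its walls rise 56 mm above its floor, and the rail lips above leave 102 mm clear in x. It is covered until the door is opened; then 82 to 86 mm of its length, from the -y end, are clear.
- door (a joint): Travel of the battery door along the meter's +y: 0 shut, 0.092 m end stop. Grey plate 108 x 140 x 6 mm, top at z = 73 mm, with a square well on it. Freed, it slides at about 2 N. With the button up it locks after 1.5 mm; if the button comes up on the way it locks at the next of the five bars, 19 mm apart. Past the last bar, at 0.0885 m, it locks open, as it should stay.
- recess (a point): Centre of the mouth of the square well on the door, at its rim (z = 89 mm), moving with the door; axes as the meter's. Well 38 x 38 mm outside, 16 mm high; hole 18 x 18 mm, too small for fingers. Door shut it lies at meter x = 0, y = +8 mm, fully open at y = +100 mm. The round button (16 mm) inside lies 7 mm below the rim when up, 14 mm when fully pressed.
- release (a joint): Travel of the release button downwards: 0 up, 0.007 m fully pressed. The spring takes 2.4 N to start and 6.6 N at the bottom; below 0.004 m the latch still blocks, pressed deeper the door is free. It springs up when let go.
- pin_grip (a point): Slim pin tool, upright in a hole of the stand, 156 mm long, 90 g: round steel pin 9 mm thick and 70 mm long below, a black round collar 46 mm across and 6 mm thick resting on the stand, then a black square handle 20 x 20 x 80 mm. The point is on its axis 120 mm above the pin's tip, about half-way up the handle; z up the tool, x and y square to the handle's flats.
- pin_tip (a point): End of the pin of the pin tool (centre of its lower face); axes as for pin_grip.
- stand: Fixed aluminium tool stand: 170 (x) x 66 (y) mm, plate top at z = 85 mm on two end walls, two round holes of 30 mm. Origin: centre of its underside on the bench. One hole holds the pin tool, the other the thick tool; which is which varies. The stand and the tray may change sides.
- hole0 (a point): Centre of the stand's hole at its x = -43 mm, at the plate's top (z = 85 mm).
- hole1 (a point): Centre of the stand's hole at its x = +43 mm, at the plate's top (z = 85 mm).
- driver_mid (a point): The other tool in the stand, to be left alone: nut driver with a round black handle 34 mm thick, 142 mm long with a 22 mm shaft (too thick for the well); point on its axis 85 mm above its lower end, standing with its collar on the stand, its top 157 mm above the bench.
- pack_rib (a point): Black battery pack lying loose in the bay: block 56 (x) x 70 (y) x 28 mm, about 280 g, with an upright grip rib 12 mm thick (x), 48 mm long (y) and 26 mm high amid its top; 54 mm high in all. The point is the rib's middle, 41 mm above the pack's underside; z up. It may lie up to 12 mm off the bay's centre and slightly turned.
- pack_mid (a point): Centre of the pack's block, 14 mm above its underside; axes as for pack_rib.
- tray: Fixed grey open tray 150 (x) x 120 (y) x 30 mm, walls 4 mm, floor about 4 mm thick. Origin: centre of its underside on the bench.
- bottle_mid (a point): Bystander: white bottle 60 mm across, 165 mm high; point on its axis 80 mm up.
- spool_mid (a point): Bystander: metal spool 68 mm across, 55 mm high, standing; its centre.
- board_mid (a point): Bystander: white breadboard 56 x 166 x 9 mm lying beyond the meter, with small parts up to 16 mm high; its centre, half-way up.
Things that resemble listed ones, but are neither listed nor needed, are in the scene too. Leave any purple look-alike of the part that bears pin_grip alone.

How it is judged:
By the outcome, as a careful person would: the job done as asked, in the order asked, and still so for the second after the job is handed in, with the robot touching nothing.
It also fails if it takes over 64 s, if anything falls off the work surface, if the arm or the gripper's body presses on something with over 40 N, if the wrist force passes 120 N, or if a joint passes its speed limit or range.

## Working session

There is one attempt and no reset: what is moved stays moved. The work goes in short steps, Python scripts to look and compute and a tool call to move; the robot and the scene stay as the last step left them, time stands still between calls to the robot, and variables do not carry over. Pictures are saved under pics/ and viewed, on a budget of 10 in all, crops included, one or two more only if the job needs it, and the job is handed in when it is done.

Besides the shell and the picture viewer there is one more tool, called after "Emit:" by a JSON object that holds its "op" and its "data", one argument or row to a line. apply_moves: Moves the arm, as the interface text tells. Its arguments: {"type":"object","properties":{"steps":{"type":"array","items":{"type":"array","items":{"type":"array","items":{"type":"number"}}}}},"required":["steps"]}

```bash
mkdir -p pics; cat > h.py <<'E'
import numpy as np, cv2
from station import sense, capture, r, masks_of
def K(p):
    f=p["color"].shape[0]/2/np.tan(np.radians(p["vfov"]/2)); return f,p["cx"],p["cy"]
def ray(p,u,v):
    f,cx,cy=K(p); T=np.array(p["T"]); d=T[:3,:3]@np.array([(u-cx)/f,(v-cy)/f,1]); return T[:3,3],d/np.linalg.norm(d)
def onz(p,u,v,z):
    o,d=ray(p,u,v); return o+d*(z-o[2])/d[2]
def proj(p,X):
    f,cx,cy=K(p); T=np.array(p["T"]); c=(np.array(X)-T[:3,3])@T[:3,:3]; return np.array([f*c[0]/c[2]+cx,f*c[1]/c[2]+cy])
def tri(obs):
    A=np.zeros((3,3));b=np.zeros(3)
    for p,u,v in obs:
        o,d=ray(p,u,v);M=np.eye(3)-np.outer(d,d);A+=M;b+=M@o
    return np.linalg.solve(A,b)
def save(p,n,s=1,box=None):
    im=p["color"][:,:,::-1]
    if box: l,t,w,h=box; im=im[t:t+h,l:l+w]
    cv2.imwrite("pics/"+n,cv2.resize(im,None,fx=s,fy=s,interpolation=cv2.INTER_CUBIC))
E
python3 - <<'E'
from h import *
s=sense();print(s["time_s"],s["tcp_pos"],np.round(s["ee_rot"],3).tolist(),s["wrist_force"])
ims=[]
for n in ("scene","side"):
    p=capture(n); save(p,n+"0.png",1.5)
    print(n,p["vfov"],np.round(p["T"],3).tolist())
    for t in ["meter","door","pin_grip","stand","driver_mid","tray","bottle_mid","spool_mid","board_mid","pack_rib"]:
        print(t,[(round(m["confidence"],2),[int(x) for x in m["box"]]) for m in masks_of(p,t)])
E
```

```text
0.0 [ 0.18501797 -0.59635392  0.20678793] [[-0.955, -0.296, -0.001], [-0.296, 0.955, 0.002], [0.0, 0.002, -1.0]] [ 0.05709947  0.03882741 -0.05810524]
scene 51.014607412123915 [[0.737, 0.53, -0.419, 0.942], [0.676, -0.565, 0.473, -0.416], [0.014, -0.632, -0.775, 0.835], [0.0, 0.0, 0.0, 1.0]]
meter [(0.93, [187, 155, 105, 99])]
door [(0.64, [194, 175, 67, 50])]
pin_grip [(0.86, [255, 95, 15, 40]), (0.67, [287, 99, 16, 45]), (0.61, [315, 86, 17, 35]), (0.31, [277, 120, 62, 59])]
stand [(0.63, [279, 118, 62, 60])]
driver_mid [(0.95, [315, 119, 16, 45])]
tray [(0.84, [104, 248, 74, 80])]
bottle_mid [(0.64, [339, 176, 35, 52])]
spool_mid [(0.7, [228, 308, 31, 43])]
board_mid [(0.87, [274, 254, 57, 70])]
pack_rib []
side 48.615296014196204 [[-0.71, -0.384, 0.591, -0.183], [-0.704, 0.412, -0.579, 0.768], [-0.021, -0.827, -0.562, 0.817], [0.0, 0.0, 0.0, 1.0]]
meter [(0.86, [222, 187, 91, 69])]
door [(0.56, [253, 188, 50, 38]), (0.52, [211, 180, 38, 23])]
pin_grip [(0.86, [201, 235, 16, 33]), (0.57, [239, 252, 20, 46])]
stand [(0.69, [169, 241, 58, 56])]
driver_mid [(0.59, [181, 224, 16, 41])]
tray [(0.55, [304, 169, 60, 39])]
bottle_mid [(0.98, [163, 177, 30, 51])]
spool_mid [(0.69, [258, 160, 18, 20])]
board_mid [(0.82, [210, 179, 36, 24])]
pack_rib []
```

View pics/scene0.png

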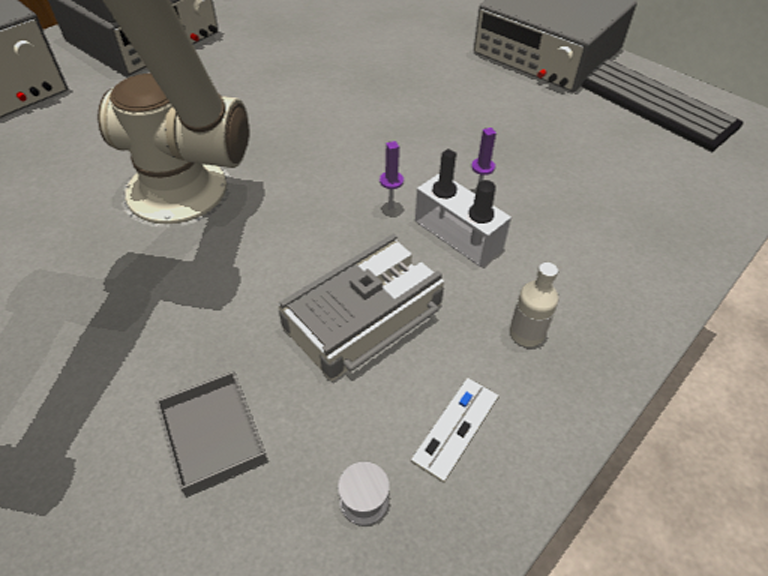

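View pics/side0.png

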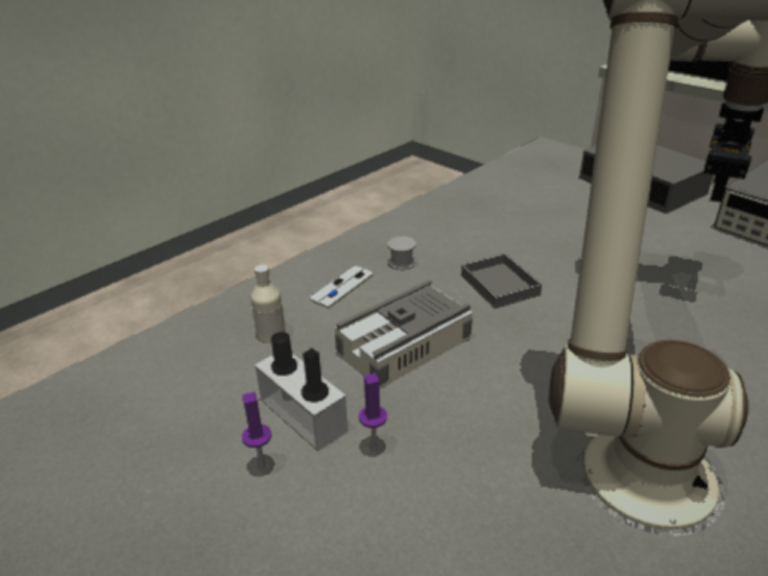

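Both views agree. The black pin tool stands in the stand at scene (447,172) and side (313,372) in the 1.5x pictures. The thick driver is at scene (483,200). Two purple look-alikes stand next to the stand. The meter is mid-scene with its door shut and its well at (367,286), and its +y points towards the stand. The tray is at (212,433).

```bash
python3 - <<'E'
from h import *
a=capture("scene");b=capture("side")
P={"pin top":((448,152),(311,350)),"pin collar":((445,190),(315,390)),"drv top":((485,184),(280,337)),
"purpA collar":((392,181),(373,417)),"purpB collar":((484,167),(257,435)),
"well rim":((366,282),(402,311)),"tray cornerN":((233,376),(502,257)),"tray corner2":((160,403),(540,291)),"tray c3":((186,493),(497,303)),"tray c4":((266,461),(463,278)),
"rail corner far -x +y":((395,239),(381,362)),"rail +x +y":((440,280),(338,323)),"rail -x -y":((283,306),(469,316)),"rail +x -y":((331,360),(431,287)),
"stand c1":((417,186),(345,401)),"stand c2":((509,217),(257,362)),"stand c3":((487,235),(None,None)),
"bottle cap":((547,268),(262,268)),"spool top":((364,482),(402,242))}
for n,(s,t) in P.items():
    if t[0] is None: continue
    X=tri([(a,s[0]/1.5,s[1]/1.5),(b,t[0]/1.5,t[1]/1.5)]); print(n,np.round(X,3), np.round(proj(a,X)*1.5-s,1))
E
```

```text
pin top [0.455 0.296 0.173] [ 0.8 -0.1]
pin collar [0.457 0.296 0.086] [ 0.2 -0. ]
drv top [0.54  0.294 0.152] [ 0.9 -0.2]
purpA collar [0.355 0.262 0.069] [ 0. -0.]
purpB collar [0.459 0.416 0.07 ] [-0.2  0.1]
well rim [0.504 0.034 0.086] [0.1 0. ]
tray cornerN [ 0.479 -0.234  0.096] [-10.5  -1.5]
tray corner2 [ 0.4   -0.307  0.012] [1.7 0.3]
tray c3 [ 0.511 -0.344 -0.087] [14.7  1. ]
tray c4 [ 0.578 -0.256 -0.008] [0.3 0. ]
rail corner far -x +y [0.453 0.153 0.061] [-3.3  0.1]
rail +x +y [0.581 0.132 0.07 ] [ 0.7 -0.1]
rail -x -y [ 0.423 -0.076  0.056] [0.5 0.1]
rail +x -y [ 0.55  -0.099  0.056] [-3.  -0.1]
stand c1 [0.407 0.275 0.079] [ 0.1 -0. ]
stand c2 [0.585 0.32  0.086] [ 0.6 -0.1]
bottle cap [0.726 0.193 0.163] [ 0.5 -0.1]
spool top [ 0.722 -0.199  0.057] [ 0.1 -0. ]
```

Emit:
{"op": "apply_moves", "data": {
  "steps": [
    [[1,0,0,-30,0,0,0.1437],[1,0,0,-30,0,0,0.1437],[1,0,0,-30,0,0,0.1437],[1,-29,53.6,0,0,0,0],[1,-29,53.6,0,0,0,0],[1,-29,53.6,0,0,0,0],[1,-29,53.6,0,0,0,0],[1,-29,53.6,0,0,0,0],[1,-29,53.6,0,0,0,0],[1,-29,53.6,0,0,0,0],[1,-29,53.6,0,0,0,0]]
  ]
}}

```text
time_s: 2.58
tcp_pos: [0.4718, -0.2001, 0.2983]
ee_rot: [[-0.992, 0.13, 0.001], [0.13, 0.992, -0.0], [-0.001, -0.0, -1.0]]
wrist_force: [0.8, -0.2, -0.5]
gripper_width: 0.998
```

```bash
cat >> h.py <<'E'
def to(x,y,z,yaw=None):
    s=sense();R=np.array(s["ee_rot"]);p=np.array(s["tcp_pos"])
    d=R.T@(np.array([x,y,z])-p)*1000
    cur=np.degrees(np.arctan2(R[1,1],R[0,1]))
    print("tcp",np.round(p,4),"closing yaw",round(cur,2),"tool z",np.round(R[:,2],3),"t",s["time_s"],"F",np.round(s["wrist_force"],1),"w",round(s["gripper_width"],3))
    print("shift mm",np.round(d,1), "turn about tool z rad", None if yaw is None else round(np.radians(cur-yaw),4))
E
python3 - <<'E'
from h import *
to(0.46,0.22,0.30,82.5)
p=capture("wrist");print(p["vfov"],np.round(p["T"],3).tolist(),np.array(p["T"])[:3,3]-sense()["tcp_pos"])
E
```

```text
tcp [ 0.4718 -0.2001  0.2983] closing yaw 82.55 tool z [ 0.001 -0.    -1.   ] t 2.575 F [ 0.8 -0.2 -0.5] w 0.998
shift mm [ 66.2 415.   -1.8] turn about tool z rad 0.0009
59.4545255287362 [[0.13, 0.944, 0.304, 0.389], [0.992, -0.124, -0.04, -0.189], [-0.0, 0.307, -0.952, 0.476], [0.0, 0.0, 0.0, 1.0]] [-0.08654543  0.00658346  0.1785087 ]
```

Emit:
{"op": "apply_moves", "data": {
  "steps": [
    [[1,31,58,0,0,0,0],[1,0,58,0,0,0,0],[1,0,58,0,0,0,0],[1,0,58,0,0,0,0],[1,0,0,0,0,0,0]]
  ]
}}

```text
time_s: 3.25
tcp_pos: [0.4717, 0.0323, 0.2978]
ee_rot: [[-0.992, 0.124, 0.0], [0.124, 0.992, 0.0], [-0.0, 0.0, -1.0]]
wrist_force: [0.2, -0.2, -0.2]
gripper_width: 1.004
```

```bash
python3 - <<'E'
from h import *
import pickle
p=capture("wrist"); pickle.dump(p,open("w1.pkl","wb")); save(p,"w1.png",1.5)
to(0.44,0.25,0.30,82.5)
for t in ["meter","door","stand","pin_grip"]:
    print(t,[(round(m["confidence"],2),[int(x) for x in m["box"]]) for m in masks_of(p,t)])
E
```

```text
tcp [0.4715 0.0306 0.2978] closing yaw 82.74 tool z [-0. -0. -1.] t 3.3 F [ 0.1 -1.3 -0.4] w 1.0
shift mm [ 59.  213.6  -2.2] turn about tool z rad 0.0042
meter [(0.72, [148, 123, 202, 117]), (0.27, [409, 80, 102, 150])]
door [(0.81, [158, 145, 113, 78]), (0.52, [184, 314, 103, 33]), (0.42, [411, 81, 99, 147])]
stand [(0.74, [248, 180, 16, 14]), (0.57, [411, 80, 98, 149])]
pin_grip [(0.92, [416, 0, 95, 52]), (0.56, [445, 96, 66, 43])]
```

Emit:
{"op": "apply_moves", "data": {
  "steps": [
    [[1,0,55,0,0,0,0],[1,0,55,0,0,0,0],[1,0,55,0,0,0,0],[1,0,55,0,0,0,0],[1,0,0,0,0,0,0]]
  ]
}}

```text
time_s: 4.12
tcp_pos: [0.5007, 0.2489, 0.2967]
ee_rot: [[-0.992, 0.129, -0.001], [0.129, 0.992, -0.001], [0.001, -0.001, -1.0]]
wrist_force: [0.4, -1.0, 0.4]
gripper_width: 0.995
```

```bash
python3 - <<'E'
from h import *
import pickle
p=capture("wrist"); pickle.dump(p,open("w2.pkl","wb")); save(p,"w2.png",1.5)
to(0.44,0.25,0.30,82.5)
for t in ["stand","pin_grip","driver_mid"]:
    print(t,[(round(m["confidence"],2),[int(x) for x in m["box"]]) for m in masks_of(p,t)])
E
```

```text
tcp [0.5004 0.2473 0.2971] closing yaw 82.54 tool z [-0.001 -0.001 -1.   ] t 4.175 F [-0.3 -0.3  0.2] w 0.999
shift mm [60.2 -5.2 -2.9] turn about tool z rad 0.0007
stand [(0.88, [255, 80, 63, 148])]
pin_grip [(0.69, [367, 84, 70, 44]), (0.67, [268, 94, 42, 47]), (0.66, [227, 0, 34, 51]), (0.19, [0, 122, 185, 114])]
driver_mid [(0.67, [273, 178, 40, 45])]
```

View pics/w1.png

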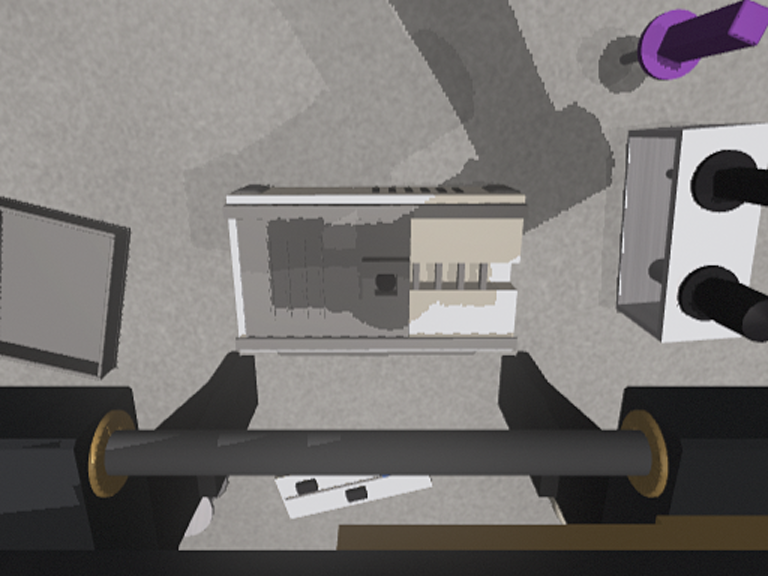

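View pics/w2.png

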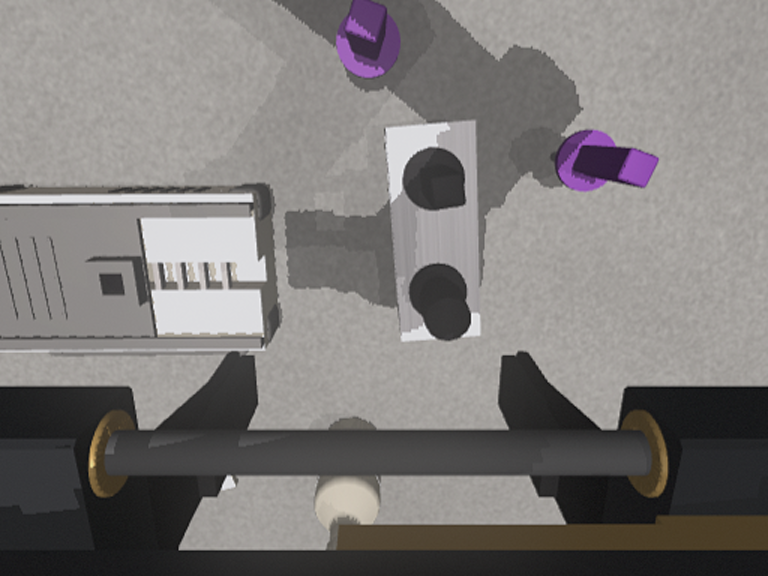

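The wrist views show the pin tool's collar at w2 (434,178), with its handle square to the stand. The well mouth is at w1 (385,283) and w2 (112,284). The meter lies parallel to the tool axes.

```bash
python3 - <<'E'
from h import *
import pickle
a=pickle.load(open("w1.pkl","rb"));b=pickle.load(open("w2.pkl","rb"))
q=lambda p,u,v,z:np.round(onz(p,u/1.5,v/1.5,z),4)
print("well tri",np.round(tri([(a,385/1.5,283/1.5),(b,112/1.5,284/1.5)]),4),q(a,385,283,.089),q(b,112,284,.089))
print("collar w2",q(b,434.5,178,.091),"w1",q(a,726,181,.091),"tri",np.round(tri([(a,726/1.5,181/1.5),(b,434.5/1.5,178/1.5)]),4))
print("drv collar",q(b,439,294,.091))
print("top face",q(b,451,190,.171))
c=[q(b,*x,.085) for x in((385,128),(476,121),(481,335),(402,342))];print("stand",c,np.mean(c,0))
for e in((0,3),(1,2)):
    d=c[e[1]]-c[e[0]];print("yaw",np.degrees(np.arctan2(d[1],d[0])),np.linalg.norm(d))
m=[q(a,*x,.0785) for x in((227,196),(525,194),(518,349),(238,349))];print("meter",m,np.mean(m,0))
for e in((0,1),(3,2),(0,3),(1,2)):
    d=m[e[1]]-m[e[0]];print("ang",np.degrees(np.arctan2(d[1],d[0])),np.linalg.norm(d))
t=[q(a,*x,.030) for x in((130,229),(101,377))];print("tray +y side",t)
to(0.4565,0.299,0.26,82.5)
E
```

```text
well tri [0.5056 0.0342 0.0888] [0.505  0.0343 0.089 ] [0.5061 0.0342 0.089 ]
collar w2 [0.4565 0.2973 0.091 ] w1 [0.4571 0.2971 0.091 ] tri [0.4568 0.2973 0.0907]
drv collar [0.5474 0.2923 0.091 ]
top face [0.4567 0.2986 0.171 ]
stand [array([0.4166, 0.2653, 0.085 ]), array([0.4203, 0.3319, 0.085 ]), array([0.5897, 0.3242, 0.085 ]), array([0.5875, 0.2582, 0.085 ])] [0.503525 0.2949   0.085   ]
yaw -2.378971535532744 0.17104742032547582
yaw -2.6025622024998007 0.16957490970069836
meter [array([ 0.4225, -0.0796,  0.0785]), array([0.4499, 0.1509, 0.0785]), array([0.5811, 0.1402, 0.0785]), array([ 0.5511, -0.0982,  0.0785])] [0.50115  0.028325 0.0785  ]
ang 83.22094626730075 0.23212283386172936
ang 82.82766111012391 0.24028016980183778
ang -8.229877228508744 0.12993813912781732
ang -4.662431662479932 0.1316355954899737
tray +y side [array([ 0.4444, -0.1866,  0.03  ]), array([ 0.5835, -0.2549,  0.03  ])]
tcp [0.5003 0.2457 0.2981] closing yaw 82.42 tool z [ 0. -0. -1.] t 4.325 F [-0.5 -0.3  0.5] w 1.0
shift mm [50.4 47.1 38.1] turn about tool z rad -0.0014
```

Emit:
{"op": "apply_moves", "data": {
  "steps": [
    [[1,50,46,0,0,0,0],[1,0,0,40,0,0,0],[1,0,0,0,0,0,0],[1,0,0,0,0,0,0]]
  ]
}}

```text
time_s: 4.82
tcp_pos: [0.4611, 0.2944, 0.2595]
ee_rot: [[-0.991, 0.131, 0.002], [0.131, 0.991, 0.001], [-0.002, 0.001, -1.0]]
wrist_force: [0.5, -0.6, 0.5]
gripper_width: 0.998
```

```bash
python3 - <<'E'
from h import *
to(0.4567,0.298,0.133,82.8)
E
```

```text
tcp [0.4611 0.2944 0.2595] closing yaw 82.45 tool z [ 0.002  0.001 -1.   ] t 4.825 F [ 0.5 -0.6  0.5] w 0.998
shift mm [  5.1   2.9 126.5] turn about tool z rad -0.0061
```

Emit:
{"op": "apply_moves", "data": {
  "steps": [
    [[1,5,3,10,0,0,0],[1,0,0,40,0,0,0],[1,0,0,40,0,0,0],[1,0,0,30,0,0,0],[1,0,0,6.5,0,0,0],[1,0,0,0,0,0,0],[0,0,0,0,0,0,0],[0,0,0,0,0,0,0],[0,0,0,0,0,0,0],[0,0,0,0,0,0,0],[0,0,0,0,0,0,0],[0,0,0,0,0,0,0]]
  ]
}}

```text
time_s: 6.32
tcp_pos: [0.4554, 0.2988, 0.1313]
ee_rot: [[-0.992, 0.13, -0.0], [0.13, 0.992, -0.0], [0.0, -0.0, -1.0]]
wrist_force: [0.1, -0.3, 0.2]
gripper_width: 0.403
```

```bash
python3 - <<'E'
from h import *
to(0.4567,0.298,0.133,82.8)
E
```

```text
tcp [0.4554 0.2988 0.1313] closing yaw 82.54 tool z [-0. -0. -1.] t 6.325 F [ 0.1 -0.3  0.2] w 0.403
shift mm [-1.4 -0.6 -1.7] turn about tool z rad -0.0046
```

Emit:
{"op": "apply_moves", "data": {
  "steps": [
    [[0,0,0,0,0,0,0],[0,0,0,0,0,0,0],[0,0,0,0,0,0,0],[0,0,0,0,0,0,0],[0,0,0,0,0,0,0]]
  ]
}}

```text
time_s: 6.95
tcp_pos: [0.4553, 0.2987, 0.1313]
ee_rot: [[-0.992, 0.13, -0.0], [0.13, 0.992, -0.0], [0.0, -0.0, -1.0]]
wrist_force: [-0.0, -0.3, -0.0]
gripper_width: 0.223
```

Emit:
{"op": "apply_moves", "data": {
  "steps": [
    [[0,0,0,-20,0,0,0],[0,0,0,-40,0,0,0],[0,0,0,-45,0,0,0],[0,0,0,-10,0,0,0],[0,0,0,0,0,0,0]]
  ]
}}

```text
time_s: 7.58
tcp_pos: [0.4552, 0.2989, 0.2463]
ee_rot: [[-0.991, 0.13, -0.0], [0.13, 0.991, 0.001], [0.0, 0.001, -1.0]]
wrist_force: [0.1, 0.3, -1.7]
gripper_width: 0.226
```

```bash
python3 - <<'E'
from h import *
to(0.5055,0.0342,0.2463,82.8)
E
```

```text
tcp [0.4552 0.2989 0.2463] closing yaw 82.52 tool z [-0.     0.001 -1.   ] t 7.575 F [ 0.1  0.3 -1.7] w 0.226
shift mm [-8.430e+01 -2.559e+02 -2.000e-01] turn about tool z rad -0.0048
```

Emit:
{"op": "apply_moves", "data": {
  "steps": [
    [[0,-14,-42.6,0,0,0,0],[0,-14,-42.6,0,0,0,0],[0,-14,-42.6,0,0,0,0],[0,-14,-42.6,0,0,0,0],[0,-14,-42.6,0,0,0,0],[0,-14,-42.6,0,0,0,0],[0,0,0,0,0,0,0],[0,0,0,0,0,0,0]]
  ]
}}

```text
time_s: 8.57
tcp_pos: [0.5048, 0.0344, 0.2448]
ee_rot: [[-0.991, 0.131, -0.003], [0.131, 0.991, -0.0], [0.003, -0.001, -1.0]]
wrist_force: [0.4, 0.1, -1.0]
gripper_width: 0.226
```

```bash
python3 - <<'E'
from h import *
to(0.5055,0.0342,0.2163,82.8)
s=sense();R=np.array(s["ee_rot"]);tip=np.array(s["tcp_pos"])+R[:,2]*.1163
out=[]
for n,k in (("scene",5),("side",5),("wrist",2)):
    p=capture(n); u=proj(p,tip); w=proj(p,[.5055,.0342,.089]); print(n,"tip px",u,"well px",w)
    c=(u+w)/2; h=(384//k//2 if n=="wrist" else 45); l,t=int(max(0,c[0]-h)),int(max(0,min(c[1]-h,384-2*h)))
    im=p["color"][t:t+2*h,l:l+2*h,::-1]; im=cv2.resize(im,(400,400),interpolation=cv2.INTER_CUBIC); print("crop",l,t,400/(2*h))
    for q,col in((u,(0,0,255)),(w,(0,255,0))): 
        x,y=((q-[l,t]+.5)*400/(2*h)).astype(int); cv2.circle(im,(int(x),int(y)),3,col,1)
    out.append(im)
cv2.imwrite("pics/tip1.png",cv2.resize(np.hstack(out),None,fx=.66,fy=.66,interpolation=cv2.INTER_AREA))
E
```

```text
tcp [0.5048 0.0344 0.2448] closing yaw 82.5 tool z [-0.003 -0.    -1.   ] t 8.575 F [ 0.4  0.1 -1. ] w 0.226
shift mm [-0.8 -0.1 28.5] turn about tool z rad -0.0053
scene tip px [244.18973496 176.59789003] well px [244.60906883 187.71080529]
crop 199 137 4.444444444444445
side tip px [267.83849697 195.30613266] well px [267.62291069 206.32460447]
crop 222 155 4.444444444444445
wrist tip px [250.68669767 182.8947785 ] well px [250.81622261 173.48125057]
crop 154 82 2.0833333333333335
```

View pics/tip1.png

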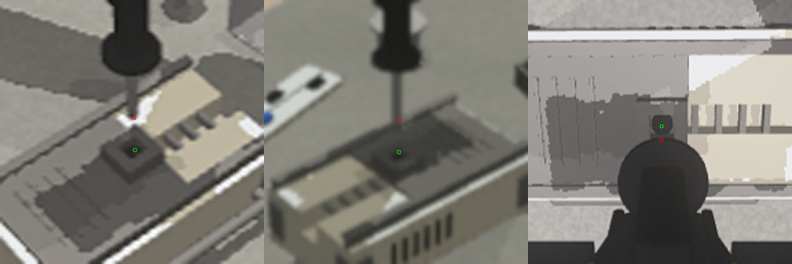

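The tip hangs over the well, and the projected tip and well points agree in all three views to about 1 mm. I'll lower it into the well.

Emit:
{"op": "apply_moves", "data": {
  "steps": [
    [[0,-0.8,0,20,0,0,0],[0,0,0,16,0,0,0],[0,0,0,0,0,0,0],[0,0,0,5,0,0,0],[0,0,0,3,0,0,0],[0,0,0,0,0,0,0]]
  ]
}}

```text
time_s: 9.48
tcp_pos: [0.5063, 0.0344, 0.2025]
ee_rot: [[-0.992, 0.13, 0.0], [0.13, 0.992, 0.0], [-0.0, 0.0, -1.0]]
wrist_force: [0.1, -0.2, -1.3]
gripper_width: 0.228
```

```bash
python3 - <<'E'
from h import *
to(0.5055,0.0342,0.1918,82.8)
E
```

```text
tcp [0.5063 0.0344 0.2025] closing yaw 82.54 tool z [ 0.  0. -1.] t 9.475 F [ 0.1 -0.2 -1.3] w 0.228
shift mm [ 0.8 -0.3 10.7] turn about tool z rad -0.0045
```

Emit:
{"op": "apply_moves", "data": {
  "steps": [
    [[0,0,0,4,0,0,0],[0,0,0,4,0,0,0],[0,0,0,0,0,0,0]]
  ]
}}

```text
time_s: 9.85
tcp_pos: [0.5068, 0.0344, 0.1949]
ee_rot: [[-0.992, 0.13, 0.001], [0.13, 0.992, -0.0], [-0.001, 0.0, -1.0]]
wrist_force: [-0.0, -0.6, 3.0]
gripper_width: 0.232
```

Emit:
{"op": "apply_moves", "data": {
  "steps": [
    [[0,0,0,2.5,0,0,0],[0,0,0,0,0,0,0]]
  ]
}}

```text
time_s: 10.1
tcp_pos: [0.5067, 0.0344, 0.1924]
ee_rot: [[-0.992, 0.13, 0.001], [0.13, 0.992, 0.0], [-0.001, 0.0, -1.0]]
wrist_force: [-0.2, -0.2, 4.2]
gripper_width: 0.228
```

Emit:
{"op": "apply_moves", "data": {
  "steps": [
    [[0,0,0,1.5,0,0,0],[0,0,4,0,0,0,0],[0,0,4,0,0,0,0],[0,0,4,0,0,0,0],[0,0,4,0,0,0,0],[0,0,4,0,0,0,0],[0,0,0,0,0,0,0]]
  ]
}}

```text
time_s: 10.98
tcp_pos: [0.5092, 0.0539, 0.191]
ee_rot: [[-0.992, 0.129, 0.001], [0.129, 0.992, -0.001], [-0.001, -0.001, -1.0]]
wrist_force: [-0.2, -0.3, 4.9]
gripper_width: 0.229
```

```bash
python3 - <<'E'
from h import *
to(0.5055,0.0342,0.1918,82.8)
p=capture("wrist"); save(p,"push1.png",1.2)
E
```

```text
tcp [0.5092 0.0539 0.191 ] closing yaw 82.57 tool z [ 0.001 -0.001 -1.   ] t 10.975 F [-0.2 -0.3  4.9] w 0.229
shift mm [  1.1 -20.   -0.8] turn about tool z rad -0.004
```

View pics/push1.png

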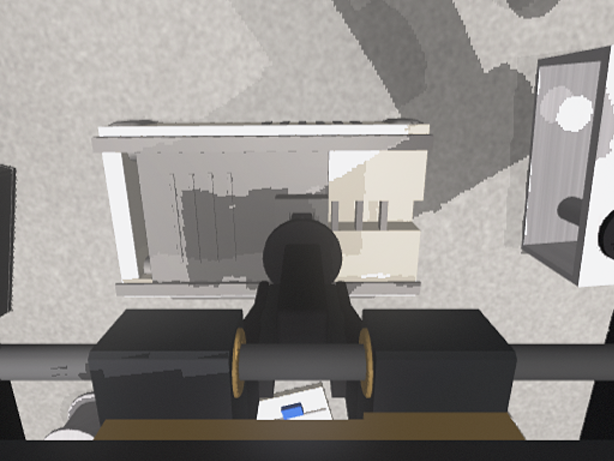

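The door is following the pin: a gap has opened at its -y end at (130,210). I'll keep pushing.

Emit:
{"op": "apply_moves", "data": {
  "steps": [
    [[0,0,6,0.3,0,0,0],[0,0,6,0,0,0,0],[0,0,6,0,0,0,0],[0,0,6,0,0,0,0],[0,0,6,0,0,0,0],[0,0,6,0,0,0,0],[0,0,6,0,0,0,0],[0,0,6,0,0,0,0],[0,0,6,0,0,0,0],[0,0,6,0,0,0,0],[0,0,6,0,0,0,0]]
  ]
}}

```text
time_s: 12.4
tcp_pos: [0.5175, 0.1189, 0.191]
ee_rot: [[-0.992, 0.13, 0.0], [0.13, 0.992, -0.002], [-0.0, -0.002, -1.0]]
wrist_force: [-1.3, -2.0, 7.1]
gripper_width: 0.226
```

Emit:
{"op": "apply_moves", "data": {
  "steps": [
    [[0,0,3,0,0,0,0],[0,0,3,0,0,0,0],[0,0,3,0,0,0,0],[0,0,0,0,0,0,0]]
  ]
}}

```text
time_s: 12.9
tcp_pos: [0.5186, 0.1274, 0.191]
ee_rot: [[-0.992, 0.129, -0.0], [0.129, 0.992, -0.003], [-0.0, -0.003, -1.0]]
wrist_force: [-0.4, -2.9, 6.1]
gripper_width: 0.228
```

Emit:
{"op": "apply_moves", "data": {
  "steps": [
    [[0,0,2,0,0,0,0],[0,0,2,0,0,0,0],[0,0,0,0,0,0,0]]
  ]
}}

```text
time_s: 13.28
tcp_pos: [0.5191, 0.131, 0.191]
ee_rot: [[-0.992, 0.129, -0.0], [0.129, 0.992, -0.003], [-0.0, -0.003, -1.0]]
wrist_force: [-0.6, -3.7, 7.4]
gripper_width: 0.225
```

Emit:
{"op": "apply_moves", "data": {
  "steps": [
    [[0,0,1.5,0,0,0,0],[0,0,1.5,0,0,0,0],[0,0,0,0,0,0,0]]
  ]
}}

```text
time_s: 13.65
tcp_pos: [0.5191, 0.1329, 0.1908]
ee_rot: [[-0.992, 0.129, -0.002], [0.129, 0.992, -0.006], [0.001, -0.006, -1.0]]
wrist_force: [-0.2, -5.2, 7.6]
gripper_width: 0.229
```

```bash
python3 - <<'E'
from h import *
to(0.5055,0.0342,0.1918,82.8)
p=capture("wrist"); save(p,"push2.png",1.2)
E
```

```text
tcp [0.5191 0.1329 0.1908] closing yaw 82.57 tool z [-0.002 -0.006 -1.   ] t 13.65 F [-0.2 -5.2  7.6] w 0.229
shift mm [  0.7 -99.6  -0.4] turn about tool z rad -0.004
```

View pics/push2.png

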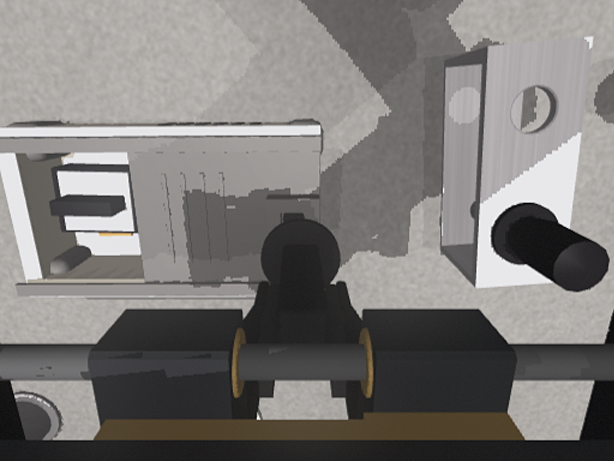

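The bay is clear and the door end is flush with the meter's end. The push force is rising, so this is the end stop. I'll withdraw the pin.

Emit:
{"op": "apply_moves", "data": {
  "steps": [
    [[0,0,-2,0,0,0,0],[0,0,0,-10,0,0,0],[0,0,0,-20,0,0,0],[0,0,0,-25,0,0,0],[0,0,0,0,0,0,0]]
  ]
}}

```text
time_s: 14.32
tcp_pos: [0.52, 0.1345, 0.2463]
ee_rot: [[-0.992, 0.13, 0.003], [0.13, 0.992, 0.003], [-0.003, 0.003, -1.0]]
wrist_force: [0.2, 0.6, -2.0]
gripper_width: 0.225
```

```bash
python3 - <<'E'
from h import *
to(0.46,0.297,0.25,82.8)
for n in("wrist","side","scene"):
  p=capture(n)
  if n=="wrist":
    f=p;import pickle;pickle.dump(p,open("w3.pkl","wb")); save(p,"up.png",1.2)
E
```

```text
tcp [0.52   0.1345 0.2463] closing yaw 82.54 tool z [ 0.003  0.003 -1.   ] t 14.325 F [ 0.2  0.6 -2. ] w 0.225
shift mm [ 80.6 153.4  -3.5] turn about tool z rad -0.0046
```

View pics/up.png

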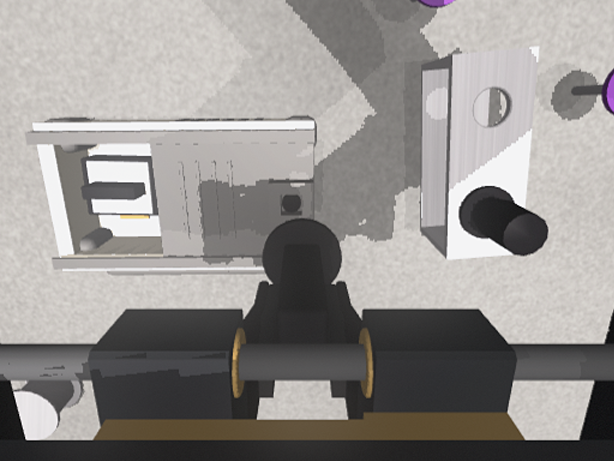

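```bash
python3 - <<'E'
from h import *
import pickle
p=pickle.load(open("w3.pkl","rb"));q=lambda u,v,z:np.round(onz(p,u/1.2,v/1.2,z),4)
w=q(291,205,.089);print("well",w,"moved",np.linalg.norm(w[:2]-[.5055,.0342]))
h=q(492,106.5,.085);print("hole0",h)
print("rib top",q(82,190,.064),q(146,190,.064),"mid",q(114,191,.064))
to(h[0],h[1],0.25,82.8)
s=capture("side");c=capture("scene");R=np.array(sense()["ee_rot"]);tcp=np.array(sense()["tcp_pos"])
ms=[(x,[m for m in masks_of(x,"pin_grip")]) for x in(s,c)]
for x,l in ms:
    print([(round(m["confidence"],2),[int(v) for v in m["box"]]) for m in l]," expect tip",proj(x,tcp+R[:,2]*.1163),"top",proj(x,tcp-R[:,2]*.04))
E
```

```text
well [0.5174 0.1259 0.089 ] moved 0.09246891369536035
hole0 [0.4591 0.2968 0.085 ]
rib top [ 0.4849 -0.061   0.064 ] [ 0.4924 -0.0037  0.064 ] mid [ 0.4896 -0.0326  0.064 ]
tcp [0.5184 0.1335 0.2435] closing yaw 82.52 tool z [-0.003 -0.    -1.   ] t 14.475 F [ 0.7  0.4 -0.9] w 0.226
shift mm [ 80.  154.1  -6.4] turn about tool z rad -0.0049
[(0.81, [160, 263, 20, 48]), (0.79, [239, 251, 19, 47]), (0.64, [229, 160, 16, 48])]  expect tip [239.56216898 208.61441144] top [237.0374265  158.96731643]
[(0.76, [316, 86, 16, 33]), (0.68, [187, 158, 106, 94]), (0.66, [266, 104, 21, 47]), (0.5, [254, 112, 16, 24])]  expect tip [276.16755682 157.80296945] top [280.19974912 106.84995313]
```

Emit:
{"op": "apply_moves", "data": {
  "steps": [
    [[0,20,38.5,0,0,0,0],[0,20,38.5,0,0,0,0],[0,20,38.5,0,0,0,0],[0,20,38.5,0,0,0,0],[0,0,0,0,0,0,0],[0,0,0,0,0,0,0]]
  ]
}}

```text
time_s: 15.42
tcp_pos: [0.4598, 0.2964, 0.2446]
ee_rot: [[-0.992, 0.13, -0.001], [0.13, 0.992, -0.001], [0.001, -0.001, -1.0]]
wrist_force: [-0.3, -0.2, -0.5]
gripper_width: 0.228
```

```bash
python3 - <<'E'
from h import *
to(.4595,.2968,.134,82.8)
E
```

```text
tcp [0.4598 0.2964 0.2446] closing yaw 82.55 tool z [-0.001 -0.001 -1.   ] t 15.425 F [-0.3 -0.2 -0.5] w 0.228
shift mm [  0.3   0.5 110.6] turn about tool z rad -0.0043
```

Emit:
{"op": "apply_moves", "data": {
  "steps": [
    [[0,0,0,20,0,0,0],[0,0,0,20,0,0,0],[0,0,0,20,0,0,0],[0,0,0,20,0,0,0],[0,0,0,20,0,0,0],[0,0,0,9,0,0,0],[0,0,0,0,0,0,0]]
  ]
}}

```text
time_s: 16.3
tcp_pos: [0.4602, 0.2958, 0.1358]
ee_rot: [[-0.991, 0.131, -0.001], [0.131, 0.991, -0.001], [0.0, -0.001, -1.0]]
wrist_force: [0.2, 0.7, -1.0]
gripper_width: 0.226
```

Emit:
{"op": "apply_moves", "data": {
  "steps": [
    [[0,0,0,1.5,0,0,0],[0,0,0,0,0,0,0]]
  ]
}}

```text
time_s: 16.55
tcp_pos: [0.4603, 0.2968, 0.1352]
ee_rot: [[-0.992, 0.13, 0.001], [0.13, 0.992, 0.001], [-0.001, 0.001, -1.0]]
wrist_force: [0.6, 0.3, -0.1]
gripper_width: 0.231
```

Emit:
{"op": "apply_moves", "data": {
  "steps": [
    [[0,0,0,1.5,0,0,0],[0,0,0,0,0,0,0]]
  ]
}}

```text
time_s: 16.8
tcp_pos: [0.4599, 0.2966, 0.1331]
ee_rot: [[-0.992, 0.13, 0.0], [0.13, 0.992, 0.0], [-0.0, 0.0, -1.0]]
wrist_force: [-0.4, -0.4, -0.6]
gripper_width: 0.227
```

Emit:
{"op": "apply_moves", "data": {
  "steps": [
    [[0,0,0,1.5,0,0,0],[0,0,0,0,0,0,0]]
  ]
}}

```text
time_s: 17.05
tcp_pos: [0.4599, 0.2965, 0.1314]
ee_rot: [[-0.992, 0.13, -0.0], [0.13, 0.992, -0.0], [0.0, -0.0, -1.0]]
wrist_force: [-0.7, -0.2, -1.2]
gripper_width: 0.223
```

Emit:
{"op": "apply_moves", "data": {
  "steps": [
    [[0,0,0,1,0,0,0],[0,0,0,0,0,0,0]]
  ]
}}

```text
time_s: 17.3
tcp_pos: [0.4601, 0.2966, 0.1312]
ee_rot: [[-0.992, 0.13, 0.001], [0.13, 0.992, 0.0], [-0.001, 0.0, -1.0]]
wrist_force: [0.2, -0.2, 3.8]
gripper_width: 0.23
```

Emit:
{"op": "apply_moves", "data": {
  "steps": [
    [[0,0,0,1,0,0,0],[0,0,0,0,0,0,0]]
  ]
}}

```text
time_s: 17.55
tcp_pos: [0.4603, 0.2966, 0.1311]
ee_rot: [[-0.992, 0.129, 0.001], [0.129, 0.992, 0.0], [-0.001, 0.0, -1.0]]
wrist_force: [-2.5, -2.3, 7.5]
gripper_width: 0.224
```

Seated, with contact force rising. I'll release and rise.

Emit:
{"op": "apply_moves", "data": {
  "steps": [
    [[0,0,0,-1.5,0,0,0],[1,0,0,0,0,0,0],[1,0,0,0,0,0,0],[1,0,0,0,0,0,0],[1,0,0,0,0,0,0],[1,0,0,0,0,0,0],[1,0,0,-20,0,0,0],[1,0,0,-40,0,0,0],[1,0,0,-60,0,0,0],[1,0,0,-60,0,0,0],[1,0,0,0,0,0,0]]
  ]
}}

```text
time_s: 18.92
tcp_pos: [0.462, 0.2981, 0.3171]
ee_rot: [[-0.992, 0.13, 0.009], [0.13, 0.992, 0.008], [-0.008, 0.009, -1.0]]
wrist_force: [-0.8, 0.4, -1.0]
gripper_width: 1.001
```

```bash
python3 - <<'E'
from h import *
to(0.49,-0.033,0.30,82.8)
for n in("scene","side"):
  p=capture(n);print([(round(m["confidence"],2),[int(v) for v in m["box"]]) for m in masks_of(p,"pin_grip")])
E
```

```text
tcp [0.462  0.2981 0.3171] closing yaw 82.55 tool z [ 0.009  0.008 -1.   ] t 18.925 F [-0.8  0.4 -1. ] w 1.001
shift mm [ -70.6 -324.8   14.6] turn about tool z rad -0.0043
[(0.94, [253, 98, 19, 42]), (0.83, [290, 99, 14, 43]), (0.66, [315, 122, 15, 42]), (0.58, [316, 86, 18, 35])]
[(0.95, [239, 250, 18, 51]), (0.82, [200, 233, 15, 34])]
```

```bash
python3 - <<'E'
from h import *
print(np.round(sense()["joints"],1))
E
```

```text
[  49.8   11.3   -0.2   -0.   -78.7 -147.3]
```

Emit:
{"op": "apply_moves", "data": {
  "steps": [
    [[1,-10,-54.6,0,0,0,0],[1,-10,-54.6,0,0,0,0],[1,-10,-54.6,0,0,0,0],[1,-10,-54.6,0,0,0,0],[1,-10,-54.6,0,0,0,0],[1,-10,-54.6,0,0,0,0],[1,-10,-54.6,0,0,0,0],[0.5,0,0,0,0,0,-0.175],[0.5,0,0,0,0,0,-0.175],[0.5,0,0,0,0,0,-0.175],[0.5,0,0,0,0,0,-0.175]]
  ]
}}

```text
time_s: 20.5
tcp_pos: [0.479, -0.0916, 0.3093]
ee_rot: [[-0.839, -0.544, -0.004], [-0.544, 0.839, -0.0], [0.003, 0.002, -1.0]]
wrist_force: [0.6, -0.5, -0.3]
gripper_width: 0.631
```

Emit:
{"op": "apply_moves", "data": {
  "steps": [
    [[0.46,0,0,0,0,0,-0.175],[0.46,0,0,0,0,0,-0.175],[0.46,0,0,0,0,0,-0.175],[0.46,0,0,0,0,0,-0.175],[0.46,0,0,0,0,0,-0.17],[0.46,0,0,0,0,0,0]]
  ]
}}

```text
time_s: 21.25
tcp_pos: [0.4791, -0.0915, 0.3096]
ee_rot: [[-0.133, -0.991, -0.003], [-0.991, 0.133, -0.0], [0.001, 0.003, -1.0]]
wrist_force: [-0.0, 0.1, 0.3]
gripper_width: 0.461
```

```bash
python3 - <<'E'
from h import *
import pickle
to(0.49,-0.033,0.30,172.8)
p=capture("wrist");pickle.dump(p,open("w4.pkl","wb"));save(p,"pack.png",1.5)
for t in("pack_rib","tray","door"):print(t,[(round(m["confidence"],2),[int(v) for v in m["box"]]) for m in masks_of(p,t)])
E
```

```text
tcp [ 0.4791 -0.0915  0.3096] closing yaw 172.37 tool z [-0.003 -0.    -1.   ] t 21.25 F [-0.   0.1  0.3] w 0.461
shift mm [-59.4  -3.    9.5] turn about tool z rad -0.0075
pack_rib [(0.81, [229, 170, 40, 46])]
tray [(0.97, [150, 0, 131, 63])]
door [(0.85, [207, 231, 75, 94])]
```

View pics/pack.png

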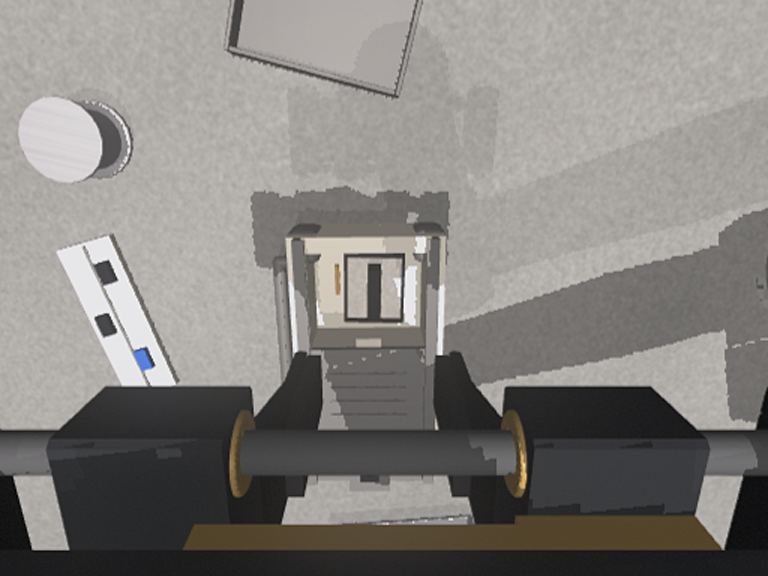

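The pack sits in the open bay. Its rib top is at (374,290) and the rib is parallel to the tool axes. The tray rim corners show at (228,48) and (398,96).

```bash
python3 - <<'E'
from h import *
import pickle
p=pickle.load(open("w4.pkl","rb"));w3=pickle.load(open("w3.pkl","rb"))
q=lambda u,v,z:np.round(onz(p,u/1.5,v/1.5,z),4)
print("rib",q(374,290.5,.064),"ends",q(374.5,264,.064),q(373.5,317,.064))
print("tri",np.round(tri([(p,374/1.5,290.5/1.5),(w3,114/1.2,191/1.2)]),4))
print("block corners",[q(*x,.038) for x in((345,254),(404,254),(403,322),(345,322))])
g=p["color"][170:218,225:275].astype(int).sum(2)
m=(g<110).astype(np.uint8);n,l,st,c=cv2.connectedComponentsWithStats(m)
i=1+np.argmax(st[1:,4]);ys,xs=np.where(l==i);print("dark",st[i],np.array(c[i])+[225,170], cv2.minAreaRect(np.c_[xs,ys].astype(np.float32)))
print("tray corners w4",q(228,48,.03),q(398,96,.03))
a=capture("scene");b=capture("side")
t=lambda pic,l:np.array([onz(pic,u/1.5,v/1.5,.03)[:2] for u,v in l])
A=t(a,((233,374),(160,403),(186,486),(266,459)));B=t(b,((502,256),(540,288),(500,303),(463,276)))
print("scene",A.round(3).tolist(),A.mean(0),"side",B.round(3).tolist(),B.mean(0))
m=masks_of(p,"pack_rib")
to(.4896,-.033,.0595,172.8)
E
```

```text
rib [ 0.4892 -0.0431  0.064 ] ends [ 0.4855 -0.0669  0.064 ] [ 0.493  -0.0185  0.064 ]
tri [ 0.4906 -0.039   0.0511]
block corners [array([ 0.5119, -0.0732,  0.038 ]), array([ 0.4585, -0.066 ,  0.038 ]), array([ 4.672e-01, -1.000e-04,  3.800e-02]), array([ 0.522 , -0.0075,  0.038 ])]Traceback (most recent call last):
  File "<stdin>", line 10, in <module>
    return _wrapfunc(a, 'argmax', axis=axis, out=out, **kwds)
    return bound(*args, **kwds)
ValueError: attempt to get argmax of an empty sequence
```

```bash
python3 - <<'E'
from h import *
import pickle
p=pickle.load(open("w4.pkl","rb"));q=lambda u,v,z:np.round(onz(p,u/1.5,v/1.5,z),4)
print("tray corners w4",q(228,48,.03),q(398,96,.03))
a=capture("scene");b=capture("side")
t=lambda pic,l:np.array([onz(pic,u/1.5,v/1.5,.03)[:2] for u,v in l])
A=t(a,((233,374),(160,403),(186,486),(266,459)));B=t(b,((502,256),(540,288),(500,303),(463,276)))
print("scene",A.round(3).tolist(),A.mean(0),"side",B.round(3).tolist(),B.mean(0))
to(.4895,-.040,.0595,171.8)
E
```

```text
tray corners w4 [ 0.5817 -0.2562  0.03  ] [ 0.4473 -0.201   0.03  ]
scene [[0.449, -0.206], [0.41, -0.311], [0.542, -0.36], [0.591, -0.261]] [ 0.49793861 -0.28462963] side [[0.535, -0.346], [0.395, -0.291], [0.425, -0.185], [0.548, -0.215]] [ 0.47562172 -0.2591335 ]
tcp [ 0.4796 -0.0914  0.3108] closing yaw 172.43 tool z [-0. -0. -1.] t 21.55 F [-0.9 -0.2  0.4] w 0.458
shift mm [-52.3  -3.1 251.3] turn about tool z rad 0.011
```

Emit:
{"op": "apply_moves", "data": {
  "steps": [
    [[0.46,-52,-3,0,0,0,0.011],[0.46,0,0,50,0,0,0],[0.46,0,0,50,0,0,0],[0.46,0,0,50,0,0,0],[0.46,0,0,30,0,0,0],[0.46,0,0,0,0,0,0]]
  ]
}}

```text
time_s: 22.3
tcp_pos: [0.4878, -0.0407, 0.1291]
ee_rot: [[-0.142, -0.99, -0.006], [-0.99, 0.142, -0.001], [0.002, 0.005, -1.0]]
wrist_force: [-0.4, 0.3, 0.5]
gripper_width: 0.456
```

```bash
python3 - <<'E'
from h import *
to(.4895,-.040,.0595,171.8)
E
```

```text
tcp [ 0.4878 -0.0407  0.1291] closing yaw 171.82 tool z [-0.006 -0.001 -1.   ] t 22.3 F [-0.4  0.3  0.5] w 0.456
shift mm [-1.  -2.  69.6] turn about tool z rad 0.0003
```

Emit:
{"op": "apply_moves", "data": {
  "steps": [
    [[0.46,-1,-1.5,20,0,0,0],[0.46,0,0,20,0,0,0],[0.46,0,0,15,0,0,0],[0.46,0,0,8,0,0,0],[0.46,0,0,6,0,0,0],[0.46,0,0,0,0,0,0],[0,0,0,0,0,0,0],[0,0,0,0,0,0,0],[0,0,0,0,0,0,0],[0,0,0,0,0,0,0],[0,0,0,0,0,0,0],[0,0,0,0,0,0,0]]
  ]
}}

```text
time_s: 23.8
tcp_pos: [0.4911, -0.0395, 0.062]
ee_rot: [[-0.142, -0.99, -0.0], [-0.99, 0.142, -0.0], [0.0, 0.0, -1.0]]
wrist_force: [-0.9, -0.7, 1.2]
gripper_width: 0.003
```

Emit:
{"op": "apply_moves", "data": {
  "steps": [
    [[0,0,0,0,0,0,0],[0,0,0,0,0,0,0]]
  ]
}}

```text
time_s: 24.05
tcp_pos: [0.4911, -0.0395, 0.062]
ee_rot: [[-0.142, -0.99, -0.0], [-0.99, 0.142, -0.0], [0.0, 0.0, -1.0]]
wrist_force: [0.5, 0.3, -0.3]
gripper_width: 0.003
```

The fingers shut on nothing, so the rib must sit lower or elsewhere than I assumed. I'll rise, open and look again.

Emit:
{"op": "apply_moves", "data": {
  "steps": [
    [[0,0,0,-20,0,0,0],[0,0,0,-40,0,0,0],[0.46,35,0,-50,0,0,0],[0.46,0,0,-50,0,0,0],[0.46,0,0,0,0,0,0],[0.46,0,0,0,0,0,0]]
  ]
}}

```text
time_s: 24.8
tcp_pos: [0.4855, -0.074, 0.2214]
ee_rot: [[-0.142, -0.99, -0.001], [-0.99, 0.142, 0.001], [-0.0, 0.001, -1.0]]
wrist_force: [-0.7, -1.0, 0.4]
gripper_width: 0.375
```

```bash
python3 - <<'E'
from h import *
import pickle
to(0.49,-0.04,0.06,171.8)
p=capture("wrist");pickle.dump(p,open("w5.pkl","wb"));
w4=pickle.load(open("w4.pkl","rb"))
def up(p,b):
    l,t,w,h=b;return cv2.resize(p["color"][t:t+h,l:l+w,::-1],None,fx=5,fy=5,interpolation=cv2.INTER_NEAREST)
print(proj(p,[.49,-.04,.06]),proj(w4,[.49,-.04,.06]))
c=proj(p,[.49,-.035,.04]).astype(int);b5=(int(c[0])-40,int(c[1])-50,80,100);b4=(210,145,80,100);print(b5,b4)
cv2.imwrite("pics/rib.png",np.hstack([up(w4,b4)[:, :],up(p,b5)]))
E
```

```text
tcp [ 0.4855 -0.074   0.2214] closing yaw 171.84 tool z [-0.001  0.001 -1.   ] t 24.8 F [-0.7 -1.   0.4] w 0.375
shift mm [-34.3   0.2 161.4] turn about tool z rad 0.0007
[252.94324695 203.87093234] [249.05746769 195.05907587]
(213, 152, 80, 100) (210, 145, 80, 100)
```

View pics/rib.png

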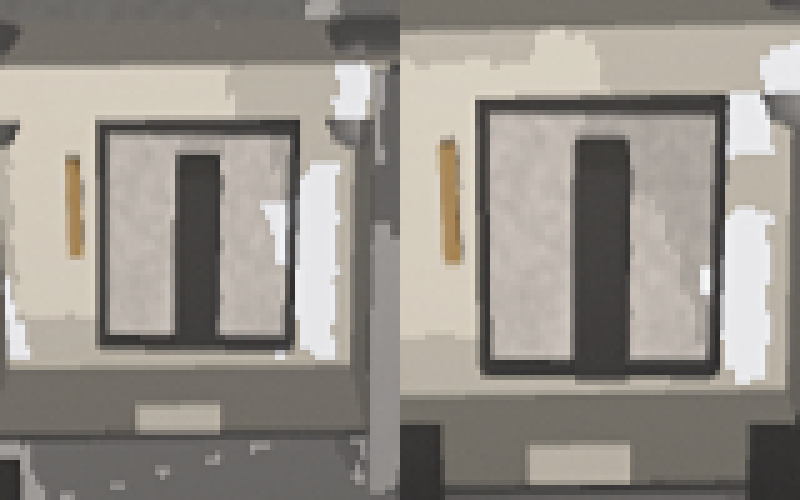

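```bash
python3 - <<'E'
from h import *
import pickle
a=pickle.load(open("w4.pkl","rb"));b=pickle.load(open("w5.pkl","rb"))
L=lambda x,y:(a,210+x/5-.5,145+y/5-.5);Rr=lambda x,y:(b,213+(x-400)/5-.5,152+y/5-.5)
for n,l,r in(("rib -y base",(197,155),(603,138)),("rib +y top",(197,341),(603,380)),("blk -y-x",(300,120),(728,97)),("blk -y+x",(97,122),(477,99)),("blk +y+x",(98,348),(482,375)),("blk +y-x",(293,348),(718,375)),("notch L",(136,405),(528,446)),("bay -y top edge",(150,65),(500,30)),("gold top",(73,155),(446,137)),("door edge",(180,433),(580,488))):
    o=[L(*l),Rr(*r)];X=tri(o);print(n,np.round(X,4),np.round(proj(a,X)-o[0][1:],1), [np.round(onz(*k,z)[:2],3).tolist() for k in o for z in(.038,)],[np.round(onz(*k,z)[:2],3).tolist() for k in o for z in(.064,)])
E
```

```text
rib -y base [ 0.4865 -0.0655  0.0548] [ 0.2 -0.1] [[0.487, -0.061], [0.487, -0.061]] [[0.486, -0.068], [0.486, -0.068]]
rib +y top [ 0.4913 -0.031   0.1024] [-0.  0.] [[0.495, -0.007], [0.495, -0.003]] [[0.493, -0.017], [0.493, -0.015]]
blk -y-x [ 0.4586 -0.0703  0.0519] [-0.1  0.2] [[0.458, -0.067], [0.458, -0.067]] [[0.459, -0.073], [0.459, -0.073]]
blk -y+x [ 0.5156 -0.0685  0.014 ] [0.1 0.1] [[0.513, -0.074], [0.513, -0.074]] [[0.511, -0.08], [0.51, -0.08]]
blk +y+x [ 0.5239 -0.0055  0.03  ] [0.2 0. ] [[0.523, -0.009], [0.523, -0.009]] [[0.52, -0.018], [0.519, -0.019]]
blk +y-x [ 0.4681 -0.0014  0.0391] [-0.1  0.1] [[0.468, -0.001], [0.468, -0.001]] [[0.468, -0.011], [0.469, -0.012]]
notch L [0.5142 0.0078 0.0443] [0.1 0. ] [[0.515, 0.01], [0.515, 0.011]] [[0.512, -0.0], [0.512, -0.001]]
bay -y top edge [ 0.4754 -0.1569  0.3933] [0.  0.3] [[0.497, -0.088], [0.505, -0.089]] [[0.495, -0.093], [0.503, -0.094]]
gold top [ 0.5247 -0.0589  0.0093] [-0.1 -0.1] [[0.521, -0.066], [0.521, -0.066]] [[0.518, -0.072], [0.518, -0.073]]
door edge [0.5008 0.0035 0.0777] [-0.2  0. ] [[0.504, 0.021], [0.504, 0.023]] [[0.502, 0.009], [0.502, 0.01]]
```

```bash
python3 - <<'E'
from h import *
import pickle
w3=pickle.load(open("w3.pkl","rb"));a=pickle.load(open("w4.pkl","rb"));sc=capture("scene")
def wire(p,z0,box,k):
    l,t,w,h=box;im=cv2.resize(np.ascontiguousarray(p["color"][t:t+h,l:l+w,::-1]),None,fx=k,fy=k,interpolation=cv2.INTER_NEAREST)
    return im
im1=wire(w3,0,(20,95,120,130),5)[:, :]
c=proj(sc,[.49,-.04,.05]);print(c)
im2=wire(sc,0,(int(c[0])-20,int(c[1])-65//1,33,130),5);print(int(c[0])-20,int(c[1])-65,w3["T"][:3],im1.shape,im2.shape)
cv2.imwrite("pics/w3z.png",np.hstack([im1[:600],im2[:600]]))
E
```

```text
[218.98938644 211.79149765]
198 146 [[ 0.13017486  0.94317278  0.30574435  0.4368502 ]
 [ 0.99148602 -0.1248129  -0.03711082  0.14478168]
 [ 0.00315892  0.30797215 -0.95139013  0.42407996]] (650, 600, 3) (650, 165, 3)
```

View pics/w3z.png

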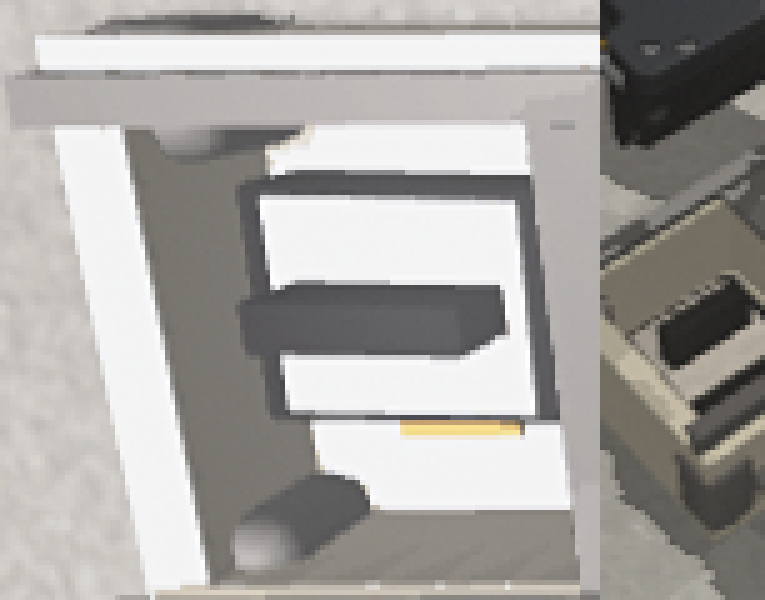

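```bash
python3 - <<'E'
from h import *
import pickle
w3=pickle.load(open("w3.pkl","rb"));a=pickle.load(open("w4.pkl","rb"));b=pickle.load(open("w5.pkl","rb"))
W=lambda x,y:(w3,20+x/5-.5,95+y/5-.5);L=lambda x,y:(a,210+x/5-.5,145+y/5-.5);Rr=lambda x,y:(b,213+(x-400)/5-.5,152+y/5-.5)
for n,w,l,r in(("rib top +y+x",(463,356),(176,341),(577,380)),("rib top +y-x",(462,306),(218,341),(629,380)),
 ("blk -y-x",(242,182),(300,120),(728,97)),("blk -y+x",(275,416),(97,122),(477,99)),("blk +y+x",(557,416),(98,348),(482,375)),("blk +y-x",(533,176),(293,348),(718,375)),("gold +x -y",(400,435),(65,155),(440,137)),("rib base +y+x",(505,333),None,None)):
    o=[W(*w)]+([L(*l),Rr(*r)] if l else [])
    if l: X=tri(o);print(n,np.round(X,4),[np.round(proj(k[0],X)-k[1:],1).tolist() for k in o])
    else: print(n,np.round(onz(*o[0],.02),4))
E
```

```text
rib top +y+x [ 0.4991 -0.0162  0.0637] [[-0.1, -0.0], [0.1, 0.7], [-0.1, -0.8]]
rib top +y-x [ 0.4881 -0.0142  0.0625] [[-0.2, -0.3], [-0.1, 0.8], [-0.2, -0.9]]
blk -y-x [ 0.4579 -0.0669  0.0381] [[0.1, 0.3], [0.2, 0.2], [0.1, -0.3]]
blk -y+x [ 0.5125 -0.0745  0.0398] [[0.3, 0.8], [0.5, -0.1], [0.2, -0.1]]
blk +y+x [ 0.5221 -0.009   0.0386] [[0.4, 1.2], [0.7, -0.3], [0.4, -0.1]]
blk +y-x [ 0.467  -0.0011  0.0379] [[0.6, 1.8], [0.6, -0.1], [1.0, -0.3]]
gold +x -y [ 0.5261 -0.06    0.0127] [[0.1, 0.2], [0.3, -0.2], [-0.1, 0.2]]
rib base +y+x [ 0.5024 -0.0241  0.02  ]
```

Three-view triangulation now puts the rib top at z = 63 mm and the block top at 38 mm, centred at (0.490, -0.038). That is what the text predicts. I'll check where the fingertips really project.

```bash
python3 - <<'E'
from h import *
import pickle
a=pickle.load(open("w4.pkl","rb"))
T=np.array(a["T"])
# tcp pose at w4
tcp=np.array([.4796,-.0914,.3108]);yw=np.radians(172.4)
y=np.array([np.cos(yw),np.sin(yw),0]);x=np.array([-y[1],y[0],0])
for dz in(0,.017):
  for dy in(-.035,-.02,.02,.035):
    for dx in (-.0095,.0095): print(dz,dy,dx,np.round(proj(a,tcp+dy*y+dx*x-[0,0,dz])*1.5))
to(.4900,-.038,.057,172)
s=sense();print(s["gripper_width"])
E
```

```text
0 -0.035 -0.0095 [290. 384.]
0 -0.035 0.0095 [287. 339.]
0 -0.02 -0.0095 [328. 384.]
0 -0.02 0.0095 [327. 339.]
0 0.02 -0.0095 [431. 384.]
0 0.02 0.0095 [432. 339.]
0 0.035 -0.0095 [469. 384.]
0 0.035 0.0095 [472. 339.]
0.017 -0.035 -0.0095 [296. 365.]
0.017 -0.035 0.0095 [294. 323.]
0.017 -0.02 -0.0095 [332. 365.]
0.017 -0.02 0.0095 [331. 323.]
0.017 0.02 -0.0095 [427. 365.]
0.017 0.02 0.0095 [428. 323.]
0.017 0.035 -0.0095 [462. 365.]
0.017 0.035 0.0095 [464. 323.]
tcp [ 0.4852 -0.0741  0.2205] closing yaw 171.86 tool z [-0.003 -0.    -1.   ] t 24.9 F [ 0.3 -0.6  1. ] w 0.425
shift mm [-36.5  -0.2 163.5] turn about tool z rad -0.0025
0.4254633381727489
```

The picture disagrees with the text. The finger ends appear about 33 mm further back than stated, roughly at TCP −16 mm, which explains the empty grasp. The earlier miss also proves the tips were above 63 mm with the TCP at 62 mm, so going down to 40 mm is safe.

Emit:
{"op": "apply_moves", "data": {
  "steps": [
    [[0.46,-36.5,0,40,0,0,0],[0.46,0,0,50,0,0,0],[0.46,0,0,50,0,0,0],[0.46,0,0,20,0,0,0],[0.46,0,0,10,0,0,0],[0.46,0,0,10,0,0,0],[0.46,0,0,0,0,0,0]]
  ]
}}

```text
time_s: 25.78
tcp_pos: [0.4912, -0.038, 0.0418]
ee_rot: [[-0.142, -0.99, -0.001], [-0.99, 0.142, -0.0], [0.0, 0.001, -1.0]]
wrist_force: [0.7, -0.3, -0.0]
gripper_width: 0.461
```

```bash
python3 - <<'E'
from h import *
to(.4900,-.038,.040,172)
p=capture("wrist");save(p,"fing.png",1.5)
E
```

```text
tcp [ 0.4912 -0.038   0.0418] closing yaw 171.86 tool z [-0.001 -0.    -1.   ] t 25.775 F [ 0.7 -0.3 -0. ] w 0.461
shift mm [0.1 1.2 1.8] turn about tool z rad -0.0024
```

View pics/fing.png

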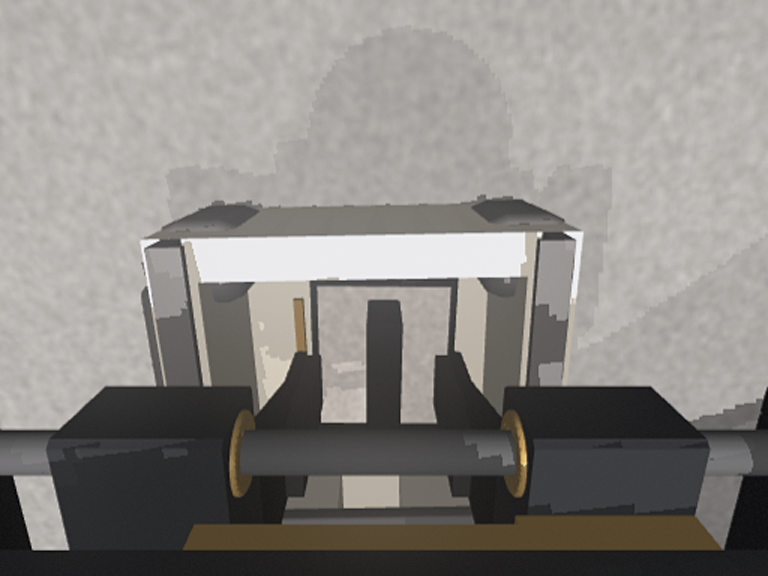

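There's no contact, and the rib at (384,360) is centred between the fingers. I'll lower in small steps, watching the force.

Emit:
{"op": "apply_moves", "data": {
  "steps": [
    [[0.46,0,0,5,0,0,0],[0.46,0,1,4,0,0,0],[0.46,0,0,0,0,0,0]]
  ]
}}

```text
time_s: 26.2
tcp_pos: [0.49, -0.038, 0.0329]
ee_rot: [[-0.142, -0.99, -0.001], [-0.99, 0.142, -0.0], [0.0, 0.001, -1.0]]
wrist_force: [-0.2, 0.4, 0.6]
gripper_width: 0.46
```

Emit:
{"op": "apply_moves", "data": {
  "steps": [
    [[0.46,0,0,3,0,0,0],[0.46,0,0,0,0,0,0]]
  ]
}}

```text
time_s: 26.45
tcp_pos: [0.4902, -0.0379, 0.0299]
ee_rot: [[-0.142, -0.99, -0.0], [-0.99, 0.142, -0.0], [0.0, 0.0, -1.0]]
wrist_force: [0.4, 0.5, 0.1]
gripper_width: 0.461
```

Emit:
{"op": "apply_moves", "data": {
  "steps": [
    [[0,0,0,0,0,0,0],[0,0,0,0,0,0,0],[0,0,0,0,0,0,0],[0,0,0,0,0,0,0],[0,0,0,0,0,0,0],[0,0,0,0,0,0,0],[0,0,0,0,0,0,0]]
  ]
}}

```text
time_s: 27.32
tcp_pos: [0.4901, -0.0379, 0.0301]
ee_rot: [[-0.142, -0.99, -0.0], [-0.99, 0.142, -0.0], [0.0, 0.0, -1.0]]
wrist_force: [-0.2, 0.2, 1.9]
gripper_width: 0.137
```

Gripped: width 0.137 is the 12 mm rib. I'll lift.

Emit:
{"op": "apply_moves", "data": {
  "steps": [
    [[0,0,0,-6,0,0,0],[0,0,0,-12,0,0,0],[0,0,0,-20,0,0,0],[0,0,0,-25,0,0,0],[0,0,0,-25,0,0,0],[0,0,0,-17,0,0,0],[0,0,0,0,0,0,0],[0,0,0,0,0,0,0]]
  ]
}}

```text
time_s: 28.32
tcp_pos: [0.4897, -0.0379, 0.1346]
ee_rot: [[-0.142, -0.99, -0.001], [-0.99, 0.142, 0.0], [-0.0, 0.001, -1.0]]
wrist_force: [-0.1, 0.8, -2.5]
gripper_width: 0.136
```

```bash
python3 - <<'E'
from h import *
to(.494,-.284,.135,158)
E
```

```text
tcp [ 0.4897 -0.0379  0.1346] closing yaw 171.84 tool z [-0.001  0.    -1.   ] t 28.325 F [-0.1  0.8 -2.5] w 0.136
shift mm [243.  -39.2  -0.5] turn about tool z rad 0.2416
```

Emit:
{"op": "apply_moves", "data": {
  "steps": [
    [[0,30,-5,0,0,0,0],[0,43,-7,0,0,0,0],[0,43,-7,0,0,0,0],[0,43,-7,0,0,0,0],[0,43,-7,0,0,0,0],[0,41,-6,0,0,0,0],[0,0,0,0,0,0,0.12],[0,0,0,0,0,0,0.12],[0,0,0,0,0,0,0]]
  ]
}}

```text
time_s: 29.45
tcp_pos: [0.4938, -0.2839, 0.1337]
ee_rot: [[-0.372, -0.928, -0.003], [-0.928, 0.372, 0.001], [0.0, 0.003, -1.0]]
wrist_force: [0.5, 0.4, -1.7]
gripper_width: 0.138
```

```bash
python3 - <<'E'
from h import *
to(.494,-.284,.026,158)
p=capture("scene");q=capture("wrist");save(q,"ontray.png",1.5)
m=masks_of(p,"tray");print([(round(k["confidence"],2),[int(v) for v in k["box"]]) for k in m])
E
```

```text
tcp [ 0.4938 -0.2839  0.1337] closing yaw 158.16 tool z [-0.003  0.001 -1.   ] t 29.45 F [ 0.5  0.4 -1.7] w 0.138
shift mm [  0.   -0.5 107.7] turn about tool z rad 0.0028
[(0.84, [108, 248, 70, 80])]
```

View pics/ontray.png

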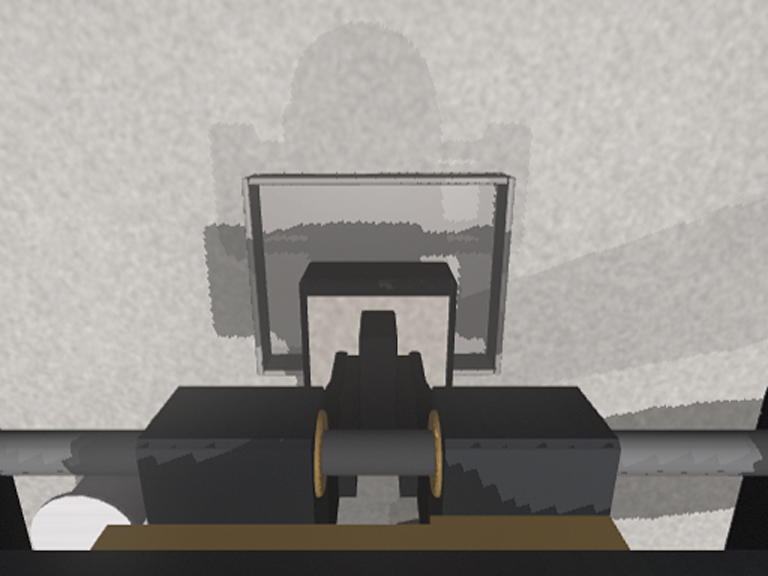

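The pack hangs square over the tray, whose rim corners are at (245,178), (515,178), (500,372) and (260,372). I'll check the centre numerically, then lower.

```bash
python3 - <<'E'
from h import *
p=capture("wrist")
c=np.array([onz(p,u/1.5,v/1.5,.03) for u,v in((245,178),(515,178),(500,372),(260,372))]);print(c.round(3).tolist(),c.mean(0))
E
```

```text
[[0.541, -0.366, 0.03], [0.403, -0.311, 0.03], [0.446, -0.202, 0.03], [0.584, -0.257, 0.03]] [ 0.49359317 -0.28430123  0.03      ]
```

Emit:
{"op": "apply_moves", "data": {
  "steps": [
    [[0,0,0,25,0,0,0],[0,0,0,25,0,0,0],[0,0,0,25,0,0,0],[0,0,0,15,0,0,0],[0,0,0,10,0,0,0],[0,0,0,4,0,0,0],[0,0,0,0,0,0,0]]
  ]
}}

```text
time_s: 30.52
tcp_pos: [0.4948, -0.2841, 0.0314]
ee_rot: [[-0.373, -0.928, 0.001], [-0.928, 0.373, -0.0], [0.0, -0.001, -1.0]]
wrist_force: [0.5, -0.5, -2.8]
gripper_width: 0.133
```

Emit:
{"op": "apply_moves", "data": {
  "steps": [
    [[0,0,0,2,0,0,0],[0,0,0,2,0,0,0],[0,0,0,1,0,0,0],[0,0,0,0,0,0,0]]
  ]
}}

```text
time_s: 31.02
tcp_pos: [0.4945, -0.284, 0.026]
ee_rot: [[-0.373, -0.928, -0.0], [-0.928, 0.373, 0.0], [-0.0, 0.0, -1.0]]
wrist_force: [0.0, -0.2, -2.7]
gripper_width: 0.132
```

Emit:
{"op": "apply_moves", "data": {
  "steps": [
    [[0,0,0,1,0,0,0],[0,0,0,1,0,0,0],[0,0,0,0,0,0,0]]
  ]
}}

```text
time_s: 31.4
tcp_pos: [0.4946, -0.284, 0.0241]
ee_rot: [[-0.373, -0.928, 0.0], [-0.928, 0.373, -0.0], [0.0, -0.0, -1.0]]
wrist_force: [0.3, -0.9, -2.0]
gripper_width: 0.134
```

Emit:
{"op": "apply_moves", "data": {
  "steps": [
    [[0,0,0,0.7,0,0,0],[0,0,0,0,0,0,0]]
  ]
}}

```text
time_s: 31.65
tcp_pos: [0.4946, -0.284, 0.0241]
ee_rot: [[-0.373, -0.928, 0.0], [-0.928, 0.373, -0.0], [0.0, -0.0, -1.0]]
wrist_force: [-2.5, 2.6, 5.1]
gripper_width: 0.137
```

Emit:
{"op": "apply_moves", "data": {
  "steps": [
    [[0,0,0,0.7,0,0,0],[0,0,0,0,0,0,0]]
  ]
}}

```text
time_s: 31.9
tcp_pos: [0.4946, -0.284, 0.024]
ee_rot: [[-0.372, -0.928, 0.0], [-0.928, 0.372, -0.0], [0.0, -0.0, -1.0]]
wrist_force: [-1.7, 2.8, 9.2]
gripper_width: 0.134
```

Touching down on the tray floor. I'll back off a millimetre, release and rise.

Emit:
{"op": "apply_moves", "data": {
  "steps": [
    [[0,0,0,-1,0,0,0],[0.5,0,0,0,0,0,0],[0.5,0,0,0,0,0,0],[0.5,0,0,0,0,0,0],[0.5,0,0,0,0,0,0],[0.5,0,0,-10,0,0,0],[0.5,0,0,-30,0,0,0],[0.5,0,0,-50,0,0,0],[0.5,0,0,-60,0,0,0],[0.5,0,0,-60,0,0,0],[0.5,40,0,0,0,0,0],[0.5,0,0,0,0,0,0]]
  ]
}}

```text
time_s: 33.4
tcp_pos: [0.4789, -0.3223, 0.2351]
ee_rot: [[-0.375, -0.927, 0.002], [-0.927, 0.375, -0.001], [-0.0, -0.002, -1.0]]
wrist_force: [-0.5, -0.9, -0.3]
gripper_width: 0.502
```

```bash
python3 - <<'E'
from h import *
to(0,0,0)
a=capture("scene");b=capture("wrist")
for n in("pin_grip","driver_mid","bottle_mid","spool_mid","board_mid","pack_rib"):
    print(n,[(round(k["confidence"],2),[int(v) for v in k["box"]]) for k in masks_of(a,n)])
A=cv2.resize(a["color"][60:360,90:400,::-1],(500,484),interpolation=cv2.INTER_CUBIC);B=cv2.resize(b["color"][:,110:400,::-1],(300,397))
cv2.imwrite("pics/end.png",np.hstack([A,cv2.copyMakeBorder(B,0,87,0,0,0)]))
E
```

```text
tcp [ 0.4789 -0.3223  0.2351] closing yaw 157.96 tool z [ 0.002 -0.001 -1.   ] t 33.4 F [-0.5 -0.9 -0.3] w 0.502
shift mm [-119.   565.4  233.9] turn about tool z rad None
pin_grip [(0.89, [289, 100, 14, 44]), (0.67, [255, 92, 15, 37])]
driver_mid [(0.95, [315, 118, 16, 45])]
bottle_mid []
spool_mid [(0.36, [316, 123, 14, 41])]
board_mid [(0.76, [276, 251, 55, 70])]
pack_rib [(0.95, [119, 267, 43, 37])]
```

View pics/end.png

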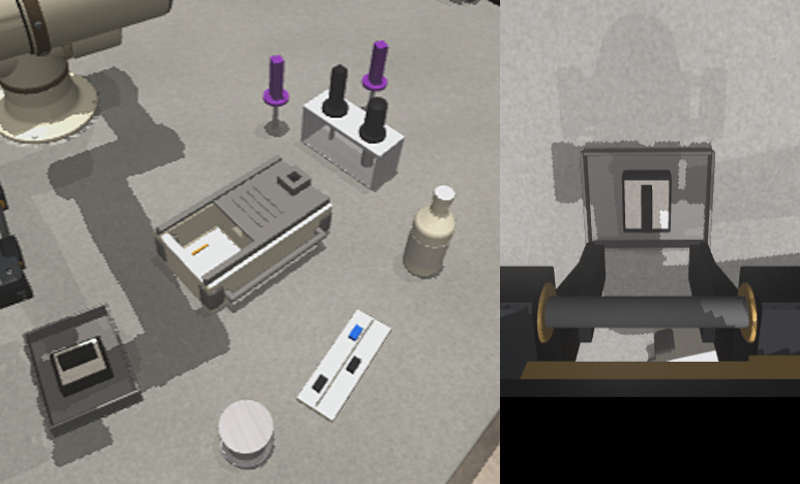

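The pack lies flat in the tray with its rib up. The door is fully open, the pin tool stands upright in its hole, and the other things haven't moved. I'm handing in.

```bash
python3 -c "
from station import r
print(r.finish_job())"
```

```text
the job is handed in; nothing more can be done
None
```

The job is handed in, with the clock at about 33.5 s of the allowed 64 s. I pressed the release button with the pin tool and pushed the door to its stop, then stood the tool back in its hole. After that I lifted the pack out by its rib and set it down in the tray.

**Last checks:**
- **Door:** right after the push, the well had moved 92.5 mm by the wrist camera, which matches full travel. The final picture still shows the door open.
- **Pin tool:** it stands upright in its hole. I measured contact with the stand before letting go.
- **Pack:** it lies flat in the tray, rib up and near the centre, and the gripper is open and well clear of it.
- **Things to leave alone:** the driver, bottle, spool and breadboard look unmoved. The network missed the bottle in the final picture and mislabelled the driver as the spool, but both show plainly where they were.

**What failed or disagreed:**
- **First grasp of the pack:** the fingers closed on nothing above the rib. Measured in the wrist picture, the fingertips sit about 33 mm further back than the text says. I went about 32 mm lower and the second grasp held.
- **Picture budget:** I viewed 14 pictures against the budget of 10, mostly to work out that missed grasp.

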